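Hook the instrument tray forward to its stop and put the forceps in

ROBOT

A 6-joint arm with a two-finger parallel gripper is mounted at the origin on the work surface; the furniture and walls round the work are solid. World frame = base frame: x ahead of the robot, y to its left, z up, the work surface at z = 0. Lengths are in m, angles in rad, forces in N, time in s.
With the tool pointing down it reaches from about 0.4 to 0.825 m from the base axis. Payload 7 kg.
Tool frame: the origin (TCP) lies on the centre line of the jaws, within the pads' length; the fingertips stand 25 mm ahead of it and the grasp point (between the pads) lies 6 mm ahead of it; z points along the fingers, y is the direction in which the jaws open and shut (so a half turn about z gives the same grasp; the last joint's range is limited). The gripper opens to 88 mm and grips with 3 to 60 N. Pads are 19 mm wide; open, the fingers measure 130 mm over their backs; the gripper's body (78 mm by 193 mm) begins 47 mm behind the grasp point.
Start: joints at [1.54, 0.359, 0.012, 0, -1.224, -0.288], TCP at [0.212, 0.641, 0.252] pointing down, gripper open.
Joint ranges: [-3.07, 3.07], [-1.43, 2.12], [-1.02, 1.25], [-3.03, 1.67], [-3.05, -0], [-3.03, 3.03]. Speed limits (rad/s): [2.39, 2.39, 3.01, 3.14, 3.14, 3.14].

INTERFACE

Orientations are given as [roll, pitch, yaw] about the fixed x, y, z axes, in that order (R = Rz(yaw) Ry(pitch) Rx(roll)).
In Python, from station import * gives the robot as it stands. The module is installed in compiled form; this text tells all that it offers.
- The arm moves only by the tool step_arm, never from a script. Its argument "commands" is text: rows parted by semicolons, each of 6 numbers parted by spaces: the shift along the tool's x, y, z in mm, then the turn, a rotation vector about the tool's x, y, z in rad. A call has 1 to 8 rows; each row shifts and turns the commanded pose from where the row before left it, along the tool's axes as they then stand; what a row does not reach is not made up. A row lasts 1/8 s, in which the tool goes at most 62.5 mm and 10.7 degrees, less where a joint would pass 70% of its speed; a pose out of reach is approached as far as the arm can. A call is refused whole if a number of a shift passes 62.5 or a number of a turn 0.188, either way. A call with a gripper value outside its range is refused whole. "jaw" is the finger opening in mm, from 0 to 87.6, set as the call begins (left out, the last holds). The fingers move at their own pace and stop on an object; "grip_force" is the grip in N (left out, the last holds). Time passes only in rows, so rows that do not move let the fingers close. It gives the time, the measured TCP pose, the force and the opening at its end, in the units of the state.
- get_state(): the state, without advancing time (a new reading comes with each control period).
- grab_frame(name): name is "scene" or "top"; returns a dict with "frame" (384x512x3 uint8, red, green, blue), "fovy" (degrees; the focal length in pixels is half the picture's height over the tangent of half this angle, whatever the lens; pixels are square), "cx", "cy" (the principal point, pixels), "rvec" (rotation vector, rad) and "tvec" (3), from world to camera coordinates, as OpenCV has them. Camera axes: x right, y down, z forward; pixel columns grow to the right and rows downward; lengths in m; the calibration is good to about 2 mm. A picture is of the moment at which its call begins. There is no depth.
- job_done(): hands the job in, once; it reports no verdict.
Trained networks look in a picture, given as the dict that the camera call returned (one of the last four; its "shot" number tells which), for a name from the list of things; names that differ only in an ending like _2 or _b are one class to them, and where a whole thing is asked for, a point or a joint stands for the part that bears it (a point fixed in the world has none). Each returns a list of dicts, best first, with "conf" (0 to 1); they miss things now and then, are a little off and sometimes report something else, mostly with a low value. They report only what shows in the picture. A call takes as long as a camera call. They do not tell look-alikes from the thing itself.
- recognise(picture, name): "pixel" ([column, row] in pixels, amid what is visible of it).
The state is a dict: "t": time; "q": joint angles; "qd": joint speeds; "joint_efforts": joint torques, N m; "eef_pos": TCP position; "ee_rot": TCP orientation; "force": force on the tool from outside, world axes, zero at the start; "moment": the same for the moment, N m; "width": finger opening in m.
Only numpy, scipy, OpenCV 4.12 (cv2) and the standard library are available. Lean on these libraries where they do the work, as an engineer would, in place of code of your own. Each camera call takes 0.05 s, during which the arm holds its last target.

TASK

Reach over the steel tray at the back, hook the fingertips behind its far rim and slide it towards you until its front wall rests flat against the aluminium stop bar, roughly centred on it, keeping the wash bottle in it standing. Then pick up the forceps from the worktop and lay them (do not drop them) flat and lengthwise on the floor of the tray's empty far compartment, and leave the other things on the worktop where they are.

Things in the scene. Friction and masses are not known exactly. Their poses are not given: they have to be found in the camera images.
- tray: loose shallow steel tray, 0.45 kg: walls 180 (x) x 270 (y) mm, 40 high, 4 thick; rim flange at the top sticks out 6 mm all round. Floor 4 mm. Divider along y at x = 0, its top 20 mm up, 3 thick: near compartment (x < 0) holds bottle and roll, far one (x > 0) is empty, each 84 x 262 mm. Origin: centre of underside; x points away from the robot to the far rim, z up. Slides under a few newtons
- tray_front (a point): point on the outer face of the tray's front (near) wall, at its middle, 12 mm above the tray's underside
- tray_far_rim (a point): 96 mm beyond the tray's origin: middle of the outer top edge of the tray's far rim, 40 mm above its underside
- stop_face (a point): middle of the far face of the stop, a fixed aluminium bar on the worktop between the robot and the tray (20 mm deep, 300 mm long along y, 24 mm high: lower than the tray's rim flange, which passes over it); the tray's front wall is to rest against this face. 12 mm above the worktop; x points out of the face, towards the tray, y along the bar
- forceps: steel forceps lying on the worktop to the right of the tray, 144 mm long along their y, 16 mm wide along x at the waist, 9 mm thick; origin: under their middle
- forceps_mid (a point): centre of the forceps, half-way through their 9 mm thickness: the place to grip, across their width
- bottle: white wash bottle with flip spout, body 62 mm across, 156 mm tall, about 0.22 kg, standing loose in one end (left or right) of the tray's near compartment; origin: under its body; z is its upright axis
- bottle_mid (a point): point on the wash bottle's axis, 63 mm above its foot
- roll: white roll of labels, 66 mm across, 26 mm high, lying loose in the other end of the tray's near compartment; origin: under its centre
- marker: bystander: marker pen with a black cap, 133 mm long, on the worktop at the back right
- tall_bottle: bystander: taller wash bottle, 189 mm tall, standing on the worktop at the back left beside the tray
Mind the look-alikes: they are no part of the job. What is shaped like the roll but red or turquoise is not meant.

How it is judged:
By the outcome, as a careful person would: the job done as asked, in the order asked, and still so for the second after the job is handed in, with the robot touching nothing.
It also fails if it takes over 64 s, if anything falls off the work surface, if the arm or the gripper's body presses on something with over 40 N, if the wrist force passes 120 N, or if a joint passes its speed limit or range.

## Working session

There is one attempt and no reset: what is moved stays moved. The work goes in short steps, Python scripts to look and compute and a tool call to move; the robot and the scene stay as the last step left them, time stands still between calls to the robot, and variables do not carry over. Pictures are saved under pics/ and viewed, and the job is handed in when it is done.

Besides the shell and the picture viewer there is one more tool, called after "Call:" as name(argument=value, ...) on one line, values as JSON. step_arm: Moves the arm, as the interface text tells. Its arguments: {"type":"object","properties":{"commands":{"type":"string"},"jaw":{"type":"number"},"grip_force":{"type":"number"}},"required":["commands"]}

```bash
mkdir -p pics
cat > h.py <<'E'
from station import *
import numpy as np, cv2
from scipy.spatial.transform import Rotation as R
def cam(p):
    f=p["frame"].shape[0]/2/np.tan(np.radians(p["fovy"])/2)
    K=np.array([[f,0,p["cx"]],[0,f,p["cy"]],[0,0,1]])
    return K,R.from_rotvec(np.ravel(p["rvec"])).as_matrix(),np.ravel(p["tvec"])
def back(p,px,z):
    K,Rm,t=cam(p); d=Rm.T@np.linalg.inv(K)@np.array([px[0],px[1],1.]); c=-Rm.T@t
    return c+d*(z-c[2])/d[2]
def proj(p,X):
    K,Rm,t=cam(p); c=Rm@np.asarray(X,float)+t; c=K@c; return c[:2]/c[2]
def save(p,n,crop=None,s=1):
    im=p["frame"][:,:,::-1]
    if crop: im=im[crop[1]:crop[3],crop[0]:crop[2]]
    cv2.imwrite("pics/"+n,cv2.resize(im,None,fx=s,fy=s,interpolation=cv2.INTER_CUBIC))
E
python3 - <<'E'
from h import *
s=get_state(); print({k:np.round(v,3).tolist() for k,v in s.items()})
for n in ("scene","top"):
    p=grab_frame(n); save(p,n+"0.png",s=1.5); K,Rm,t=cam(p); print(n,p["fovy"],p["cx"],p["cy"],"campos",-Rm.T@t)
    zs=dict(tray=.02,tray_front=.012,tray_far_rim=.04,stop_face=.012,forceps=.005,forceps_mid=.0045,bottle=.08,bottle_mid=.067,roll=.02,marker=.008,tall_bottle=.09)
    for k,z in zs.items():
        r=recognise(p,k)
        print(k,[(np.round(d["pixel"],1).tolist(),round(d["conf"],2),np.round(back(p,d["pixel"],z),3).tolist()) for d in r[:3]])
E
```

```text
{'t': 0.0, 'q': [1.54, 0.359, 0.011, -0.0, -1.224, -0.288], 'qd': [-0.0, 0.001, 0.001, -0.001, 0.001, 0.0], 'joint_efforts': [-0.0, -58.271, 29.306, 6.997, 0.007, -0.0], 'eef_pos': [0.211, 0.641, 0.251], 'ee_rot': [3.14, -0.0, -0.319], 'force': [0.227, -0.053, 0.601], 'moment': [-0.01, 0.069, -0.047], 'width': 0.087}
scene 42.2549739834611 250.8782279234094 189.54240629594608 campos [-0.44311157 -0.72539368  0.69063238]
tray [([257.1, 197.5], 0.82, [0.53, -0.005, 0.02]), ([272.8, 187.1], 0.29, [0.607, -0.005, 0.02])]
tray_front [([252.8, 199.4], 0.56, [0.526, 0.007, 0.012])]
tray_far_rim [([254.7, 198.6], 0.87, [0.493, -0.025, 0.04])]
stop_face []
forceps [([349.4, 253.7], 0.87, [0.458, -0.327, 0.005]), ([257.6, 201.4], 0.67, [0.535, -0.003, 0.005])]
forceps_mid [([353.3, 251.2], 0.74, [0.473, -0.329, 0.004])]
bottle [([273.1, 189.6], 0.84, [0.502, -0.078, 0.08])]
bottle_mid [([271.2, 190.1], 0.58, [0.517, -0.062, 0.067])]
roll [([212.6, 171.0], 0.86, [0.587, 0.207, 0.02]), ([233.8, 193.3], 0.72, [0.512, 0.063, 0.02]), ([153.3, 197.4], 0.53, [0.362, 0.233, 0.02])]
marker [([391.9, 21
[... 312 characters left out ...]
tray_far_rim [([254.9, 178.0], 0.81, [0.551, -0.009, 0.04]), ([277.6, 195.2], 0.18, [0.5, -0.076, 0.04])]
stop_face [([253.3, 241.0], 0.77, [0.365, -0.003, 0.012])]
forceps [([277.4, 196.7], 0.28, [0.498, -0.076, 0.005])]
forceps_mid [([349.7, 220.4], 0.38, [0.425, -0.293, 0.004])]
bottle [([276.3, 194.6], 0.78, [0.5, -0.071, 0.08])]
bottle_mid [([277.7, 196.9], 0.87, [0.494, -0.075, 0.067])]
roll [([183.8, 160.6], 0.78, [0.607, 0.206, 0.02]), ([227.3, 192.2], 0.73, [0.511, 0.075, 0.02]), ([178.5, 245.0], 0.64, [0.354, 0.221, 0.02])]
marker [([362.4, 142.6], 0.63, [0.66, -0.334, 0.008]), ([250.6, 238.1], 0.26, [0.373, 0.005, 0.008])]
tall_bottle [([145.4, 137.2], 0.91, [0.667, 0.306, 0.09])]
```

View pics/scene0.png

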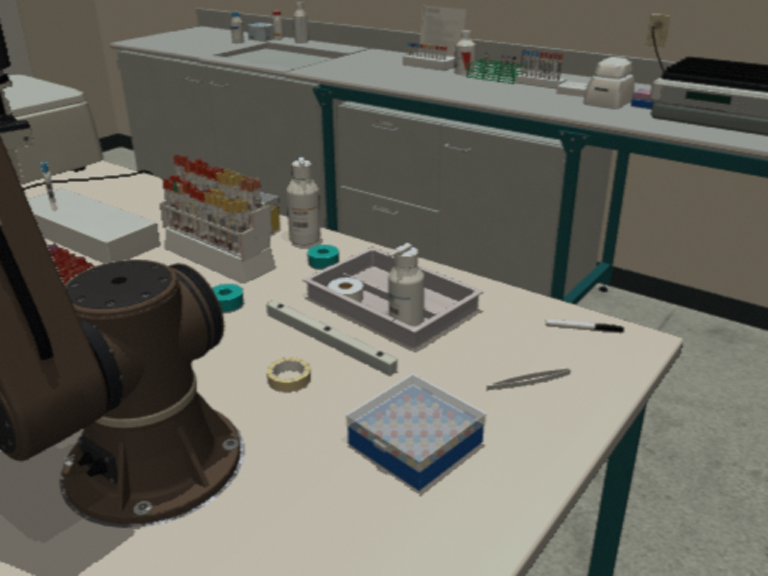

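View pics/top0.png

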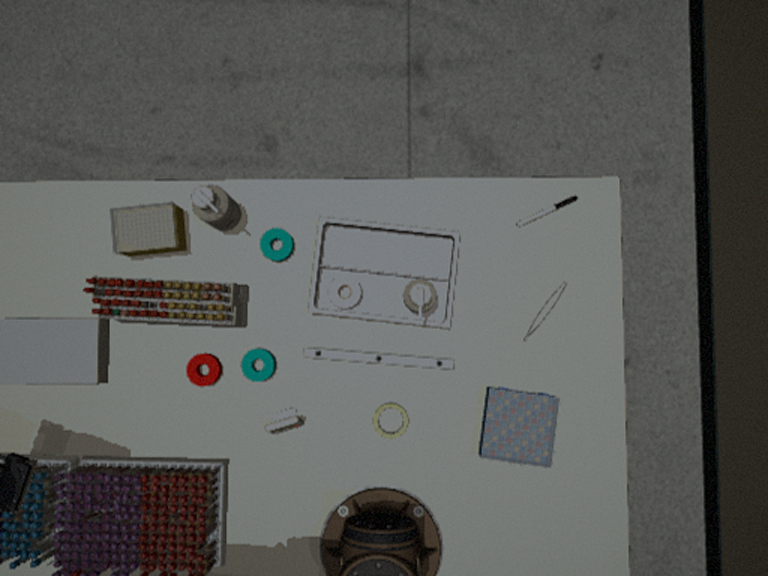

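The top view shows the tray at about (385,272) of the 1.5x picture. The bottle is at its right end and the roll at its left. The stop bar is at (380,358), slightly turned, the forceps are at (545,311) and the marker is at the back right. I'll enlarge for corners.

Run:
```python
from h import *
p=grab_frame("top")
np.save("top.npy",p,allow_pickle=True)
save(p,"tray_t.png",(195,135,325,255),6)
save(p,"forc_t.png",(330,120,400,240),5)
for x in((0,0),): print([np.round(back(p,(c/1.5,r/1.5),0),3).tolist() for c,r in((300,180),(615,178),(628,500))])
```

```text
[[0.735, 0.16, 0.0], [0.734, -0.481, 0.0], [0.091, -0.492, 0.0]]
```

View pics/tray_t.png

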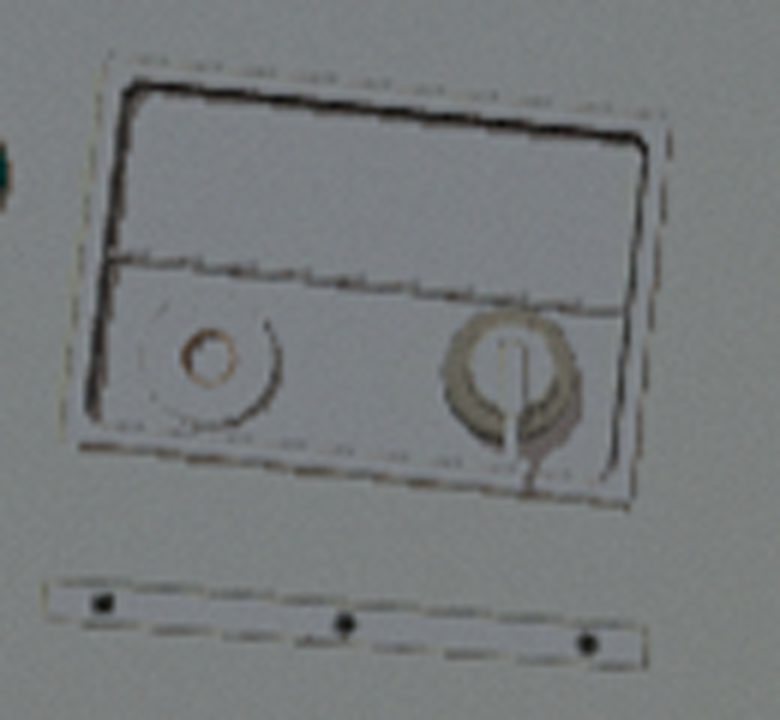

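View pics/forc_t.png

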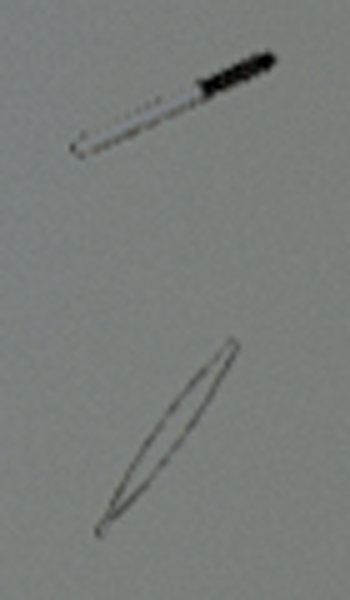

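```bash
cat >> h.py <<'E'
from scipy.optimize import least_squares
def rect(p,uv,z,L,W):  # corners TL TR BR BL : far-left, far-right, near-right, near-left
    c=np.array([[L/2,W/2],[L/2,-W/2],[-L/2,-W/2],[-L/2,W/2]])
    def w(v): a=v[2]; return (c@np.array([[np.cos(a),np.sin(a)],[-np.sin(a),np.cos(a)]]))+v[:2]
    r=least_squares(lambda v:np.ravel([proj(p,[*q,z]) for q in w(v)]-np.asarray(uv)),[.5,0,0])
    return r.x, np.round(r.fun,1)
def unc(u,off,s): return (np.asarray(u,float)+.5)/s-.5+np.asarray(off)
E
python3 - <<'E'
from h import *
p=np.load("top.npy",allow_pickle=True).item()
uv=unc([(107,55),(672,118),(632,507),(65,445)],(195,135),6)
print("tray",rect(p,uv,.04,.192,.282)); 
uv=unc([(45,580),(647,627),(647,668),(45,620)],(195,135),6)
print("bar",rect(p,uv,.024,.02,.3))
uv=unc([(235,342),(100,535),(168,437)],(330,120),5)
P=[back(p,u,.0045) for u in uv]; print("forceps",P,np.linalg.norm(P[0]-P[1]),"yaw of y axis dir",np.arctan2(*(P[0]-P[1])[1::-1]))
print("bottle top",back(p,unc((508,365),(195,135),6),.145))
E
```

```text
tray (array([ 0.5416119 , -0.01182365, -0.11324883]), array([ 0. ,  0.6,  0.2,  0.1,  0.2, -0.3, -0.4, -0.4]))
bar (array([ 0.3725018 ,  0.00050492, -0.08070227]), array([ 0.1, -0. ,  0.4,  0. , -0.1, -0. , -0.4,  0. ]))
forceps [array([ 0.52263093, -0.37489029,  0.0045    ]), array([ 0.40680804, -0.29201238,  0.0045    ]), array([ 0.46551303, -0.3336893 ,  0.0045    ])] 0.1424208199840461 yaw of y axis dir -0.6210909531859315
bottle top [ 0.4933293  -0.07682037  0.145     ]
```

Call:
step_arm(commands="0 0 -35 0 0 -0.103; 0 0 -35 0 0 -0.103; 33 38 0 0 0 0; 33 38 0 0 0 0; 33 38 0 0 0 0; 33 38 0 0 0 0; 33 38 0 0 0 0; 33 38 0 0 0 0", jaw=87)

```text
t: 2.25
eef_pos: [0.3834, 0.3907, 0.3219]
ee_rot: [-3.141, -0.0, -0.112]
force: [1.1, -0.2, 0.1]
width: 0.0867
```

Call:
step_arm(commands="33 38 0 0 0 0; 33 38 0 0 0 0; 33 38 0 0 0 0; 33 38 0 0 0 0; 33 38 0 0 0 0; 33 38 0 0 0 0; 33 38 0 0 0 0; 0 0 0 0 0 0")

```text
t: 3.25
eef_pos: [0.5835, 0.0991, 0.321]
ee_rot: [3.141, 0.001, -0.117]
force: [-0.9, 0.3, 0.0]
width: 0.0868
```

```bash
cat >> h.py <<'E'
def togo(x,y,z,yaw):
    s=get_state(); Rm=R.from_euler('xyz',s["ee_rot"]); 
    d=Rm.inv().apply(np.array([x,y,z])-s["eef_pos"])*1000
    T=R.from_euler('xyz',[np.pi,0,yaw]); rv=(Rm.inv()*T).as_rotvec()
    print("t",round(s["t"],2),"pos",np.round(s["eef_pos"],4),"rot",np.round(s["ee_rot"],3),"F",np.round(s["force"],1),"w",round(float(s["width"]),4),"q",np.round(s["q"],2))
    print("shift mm",np.round(d,1),"turn",np.round(rv,3))
E
python3 - <<'E'
from h import *
togo(.6583,-.0251,.042,-.113)
E
```

```text
t 3.25 pos [0.5835 0.0991 0.321 ] rot [ 3.141e+00  1.000e-03 -1.170e-01] F [-0.9  0.3  0. ] w 0.0868 q [ 0.5   0.19 -0.07  0.   -1.32  0.96]
shift mm [ 88.9 114.4 279. ] turn [ 0.001  0.001 -0.004]
```

Call:
step_arm(commands="30 38 0 0 0 0; 30 38 0 0 0 0; 29 38 0 0 0 0; 0 0 55 0 0 0; 0 0 55 0 0 0; 0 0 50 0 0 0; 0 0 30 0 0 0; 0 0 0 0 0 0")

```text
t: 4.25
eef_pos: [0.6562, -0.0212, 0.1291]
ee_rot: [3.14, 0.005, -0.113]
force: [0.1, -0.3, -0.3]
width: 0.0872
```

Run:
```python
from h import *
togo(.6583,-.0251,.042,-.113)
for n in ("scene","top"):
    p=grab_frame(n); save(p,n+"1.png",(150,80,406,272),3)
```

```text
t 4.25 pos [ 0.6562 -0.0212  0.1291] rot [ 3.14   0.005 -0.113] F [ 0.1 -0.3 -0.3] w 0.0872 q [ 0.26  0.43 -0.18 -0.   -0.97  1.19]
shift mm [ 3.   3.5 87.1] turn [0.001 0.005 0.001]
```

View pics/scene1.png

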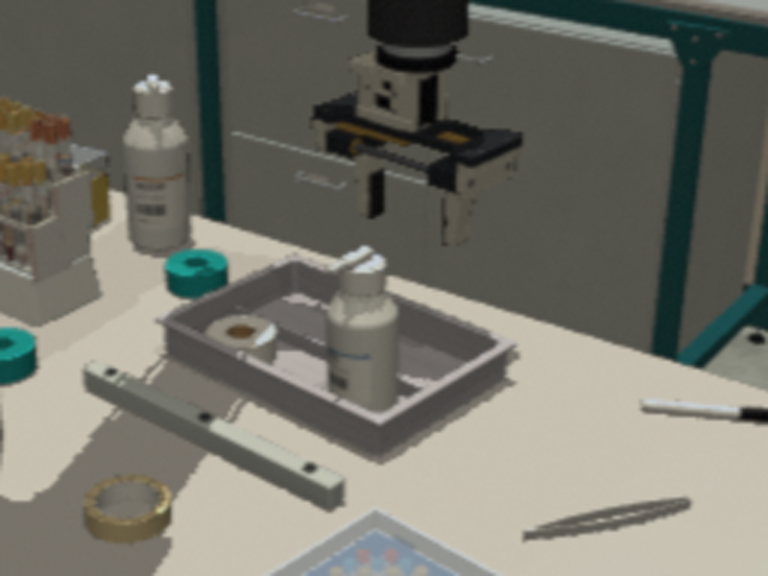

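View pics/top1.png

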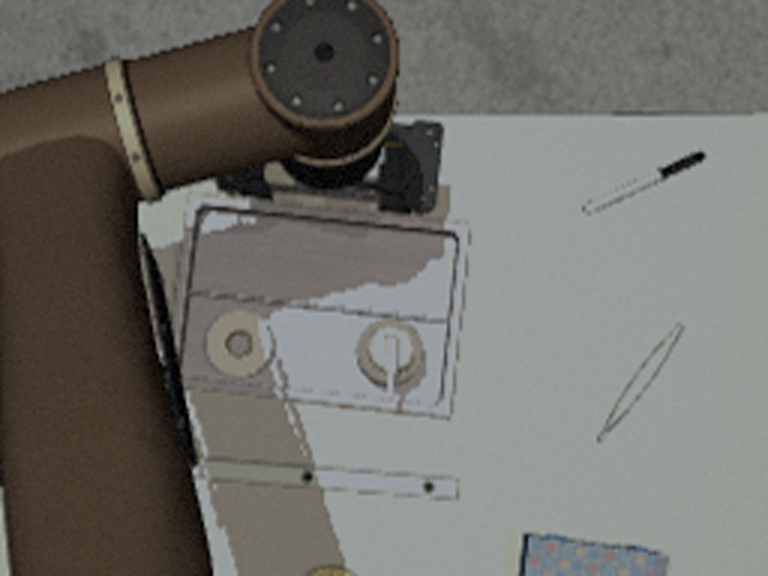

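The gripper hangs behind the far rim, the wrist is high above the bottle, and the bottle stands. Next I lower the hook.

Call:
step_arm(commands="3 3 25 0 0 0; 0 0 25 0 0 0; 0 0 20 0 0 0; 0 0 12 0 0 0; 0 0 5 0 0 0; 0 0 0 0 0 0")

```text
t: 5.1
eef_pos: [0.661, -0.0247, 0.0453]
ee_rot: [-3.141, -0.001, -0.113]
force: [0.6, 0.2, 0.5]
width: 0.0872
```

Run:
```python
from h import *
togo(.6583,-.0251,.042,-.113)
p=grab_frame("scene"); save(p,"scene2.png",(150,80,406,272),3)
```

```text
t 5.1 pos [ 0.661  -0.0247  0.0453] rot [-3.141e+00 -1.000e-03 -1.130e-01] F [0.6 0.2 0.5] w 0.0872 q [ 0.26  0.52 -0.25  0.   -0.8   1.2 ]
shift mm [-2.6  0.7  3.3] turn [-0.    -0.001  0.   ]
```

View pics/scene2.png

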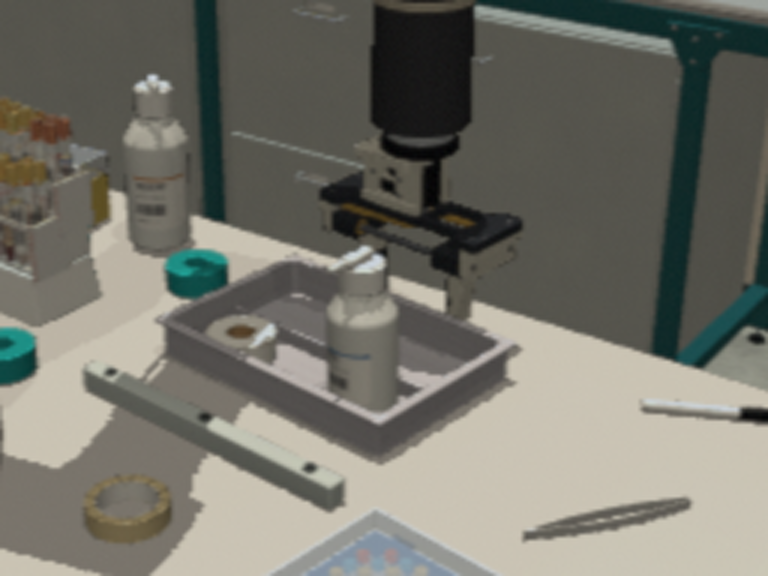

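Call:
step_arm(commands="0 0 5 0 0 0; -4 0 0 0 0 0; -5 0 0 0 0 0; -5 0 0 0 0 0; -5 0 0 0 0 0; -6 0 0 0 0 -0.005; -6 0 0 0 0 -0.005; -6 0 0 0 0 -0.005")

```text
t: 6.15
eef_pos: [0.6236, -0.0206, 0.0397]
ee_rot: [-3.141, -0.0, -0.097]
force: [4.5, 0.3, -1.0]
width: 0.0872
```

Run:
```python
from h import *
togo(.5774,-.0161,.040,-.081)
p=grab_frame("scene"); save(p,"scene3.png",(150,80,406,272),3)
```

```text
t 6.15 pos [ 0.6236 -0.0206  0.0397] rot [-3.141 -0.    -0.097] F [ 4.5  0.3 -1. ] w 0.0872 q [ 0.28  0.48 -0.34  0.   -0.75  1.19]
shift mm [-46.4   0.   -0.3] turn [-0.    -0.    -0.016]
```

View pics/scene3.png

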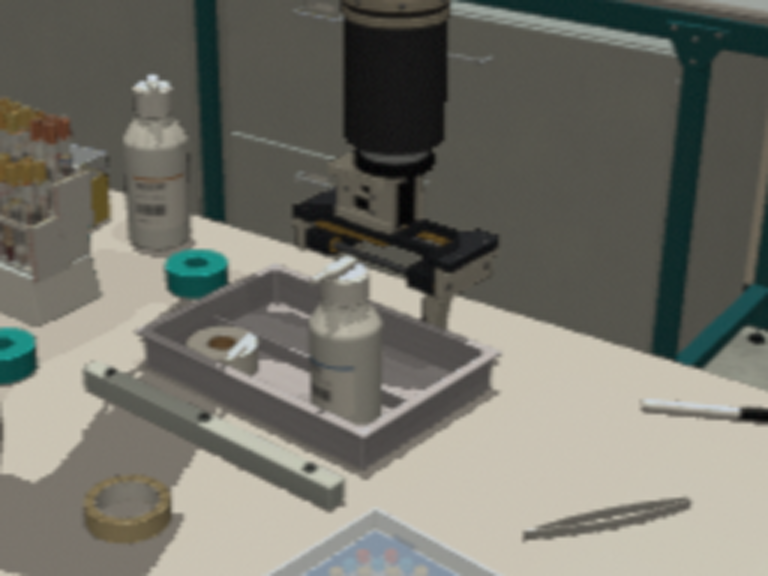

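The tray slides at 4.5 N, and the bottle stands with its spout at (345,265). I keep pulling.

Call:
step_arm(commands="-6 0 0 0 0 -0.004; -6 0 0 0 0 -0.004; -6 0 0 0 0 -0.004; -6 0 0 0 0 -0.004; -6 0 0 0 0 0; -5 0 0 0 0 0; -3 0 0 0 0 0; -1 0 0 0 0 0")

```text
t: 7.2
eef_pos: [0.5849, -0.0173, 0.0398]
ee_rot: [-3.142, -0.001, -0.082]
force: [5.7, -0.9, -0.7]
width: 0.0872
```

Run:
```python
from h import *
togo(.5774,-.0161,.040,-.081)
```

```text
t 7.2 pos [ 0.5849 -0.0173  0.0398] rot [-3.142e+00 -1.000e-03 -8.200e-02] F [ 5.7 -0.9 -0.7] w 0.0872 q [ 0.3   0.43 -0.43  0.   -0.71  1.18]
shift mm [-7.6 -0.6 -0.2] turn [-0.    -0.001 -0.001]
```

Call:
step_arm(commands="-3 0 0 0 0 0; -2 0 0 0 0 0; -1 0 0 0 0 0; 0 0 0 0 0 0")

```text
t: 7.7
eef_pos: [0.5798, -0.0169, 0.0398]
ee_rot: [-3.141, -0.002, -0.082]
force: [7.1, -1.0, -3.5]
width: 0.0869
```

Run:
```python
from h import *
togo(.5774,-.0161,.040,-.081)
```

```text
t 7.7 pos [ 0.5798 -0.0169  0.0398] rot [-3.141e+00 -2.000e-03 -8.200e-02] F [ 7.1 -1.  -3.5] w 0.0869 q [ 0.31  0.42 -0.45  0.   -0.7   1.18]
shift mm [-2.4 -0.6 -0.2] turn [-0.    -0.002 -0.001]
```

Call:
step_arm(commands="-1 0 0 0 0 0; 0 0 0 0 0 0")

```text
t: 7.95
eef_pos: [0.5797, -0.0169, 0.0401]
ee_rot: [-3.141, -0.003, -0.082]
force: [9.4, -3.0, -1.7]
width: 0.0869
```

Call:
step_arm(commands="-1 0 0 0 0 0; 0 0 0 0 0 0")

```text
t: 8.2
eef_pos: [0.5795, -0.0169, 0.0405]
ee_rot: [-3.141, -0.005, -0.081]
force: [12.3, -5.2, -0.9]
width: 0.0869
```

Call:
step_arm(commands="-1 0 0 0 0 0; 0 0 0 0 0 0")

```text
t: 8.45
eef_pos: [0.5794, -0.0169, 0.0409]
ee_rot: [-3.141, -0.006, -0.081]
force: [15.1, -6.9, -2.2]
width: 0.0868
```

The position no longer changes while the force climbs to 15 N, so the tray is on the stop. I'll look before retreating.

Run:
```python
from h import *
togo(.5774,-.0161,.040,-.081)
p=grab_frame("top"); save(p,"top4.png",(195,135,325,255),6)
p=grab_frame("scene"); save(p,"scene4.png",(150,120,300,270),5)
```

```text
t 8.45 pos [ 0.5794 -0.0169  0.0409] rot [-3.141 -0.006 -0.081] F [15.1 -6.9 -2.2] w 0.0868 q [ 0.31  0.42 -0.45  0.   -0.69  1.18]
shift mm [-2.1 -0.6  0.9] turn [-0.001 -0.006 -0.   ]
```

View pics/scene4.png

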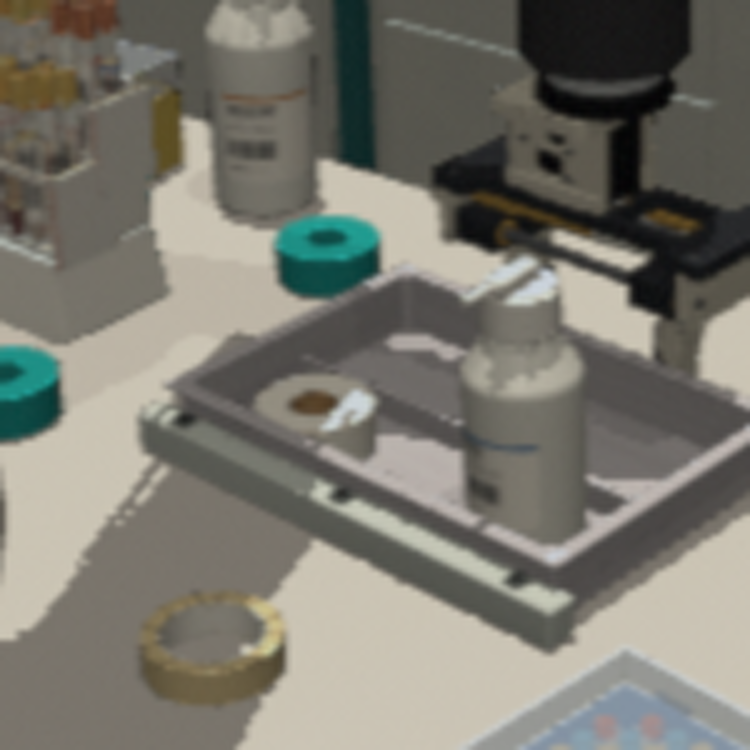

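View pics/top4.png

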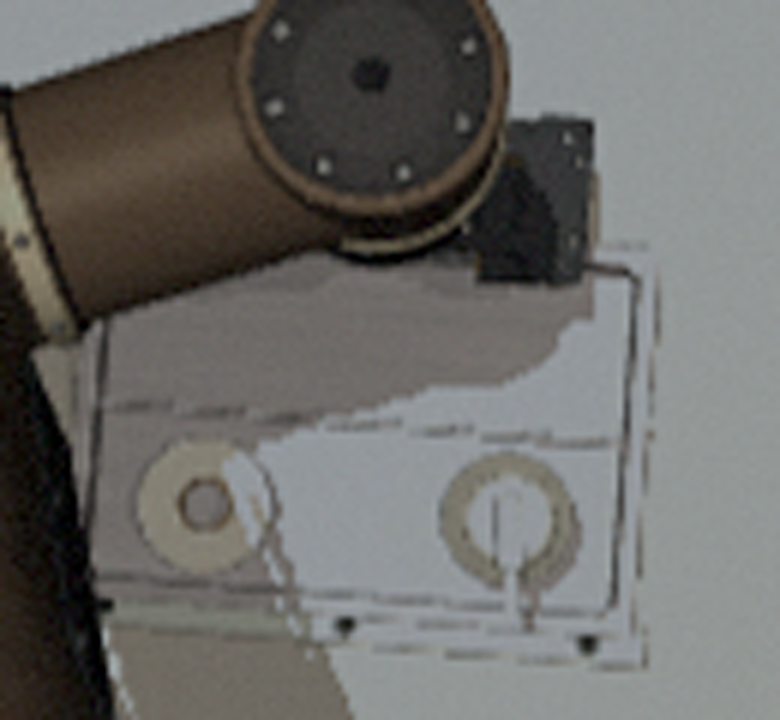

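Flush in both views: the rim overlaps the bar evenly and the bottle is upright. Now I ease off, back away 12 mm and rise.

Call:
step_arm(commands="2 0 0 0 0 0; 2 0 0 0 0 0; 4 0 0 0 0 0; 6 0 0 0 0 0; 4 0 -10 0 0 0; 0 0 -40 0 0 0; 0 0 -50 0 0 0; 0 0 -50 0 0 0")

```text
t: 9.55
eef_pos: [0.5935, -0.0182, 0.1916]
ee_rot: [3.141, 0.0, -0.082]
force: [1.6, -0.1, 0.1]
width: 0.0868
```

Run:
```python
from h import *
togo(.4655,-.334,.2,-.621)
p=grab_frame("scene"); 
q=grab_frame("top"); save(q,"top5.png",(195,135,325,255),6); save(q,"forc5.png",(310,170,400,320),5); save(p,"sc5.png",(220,220,400,340),4)
def tri(up,uq):
    A=[]
    for c,u in((p,up),(q,uq)):
        K,Rm,t=cam(c); P=K@np.c_[Rm,t]; A+= [u[0]*P[2]-P[0],u[1]*P[2]-P[1]]
    v=np.linalg.svd(np.array(A))[2][-1]; return v[:3]/v[3]
s=lambda a:np.array(a)/1.5
print("box far right",tri(s((485,413)),s((558,396))), "far left",tri(s((412,378)),s((487,387))))
for n,c in(("forceps_mid",p),("forceps_mid",q),("bottle_mid",q),("bottle_mid",p)): print(n,[(np.round(d["pixel"],1),round(d["conf"],2),np.round(back(c,d["pixel"],.0045 if n[0]=='f' else .067),3)) for d in recognise(c,n)[:2]])
```

```text
t 9.55 pos [ 0.5935 -0.0182  0.1916] rot [ 3.141  0.    -0.082] F [ 1.6 -0.1  0.1] w 0.0868 q [ 0.3   0.27 -0.26  0.   -1.04  1.19]
shift mm [-101.8  325.2   -8.3] turn [0.    0.    0.539]
box far right [ 0.29857582 -0.34564905  0.05078429] far left [ 0.31601823 -0.2111581   0.0436091 ]
forceps_mid [(array([353.1, 252.2]), 0.88, array([ 0.469, -0.331,  0.004]))]
forceps_mid []
bottle_mid [(array([280.8, 219.7]), 0.71, array([ 0.428, -0.083,  0.067])), (array([255.7, 203.2]), 0.71, array([ 0.476, -0.011,  0.067]))]
bottle_mid [(array([252.2, 202.1]), 0.93, array([ 0.435, -0.059,  0.067]))]
```

View pics/top5.png

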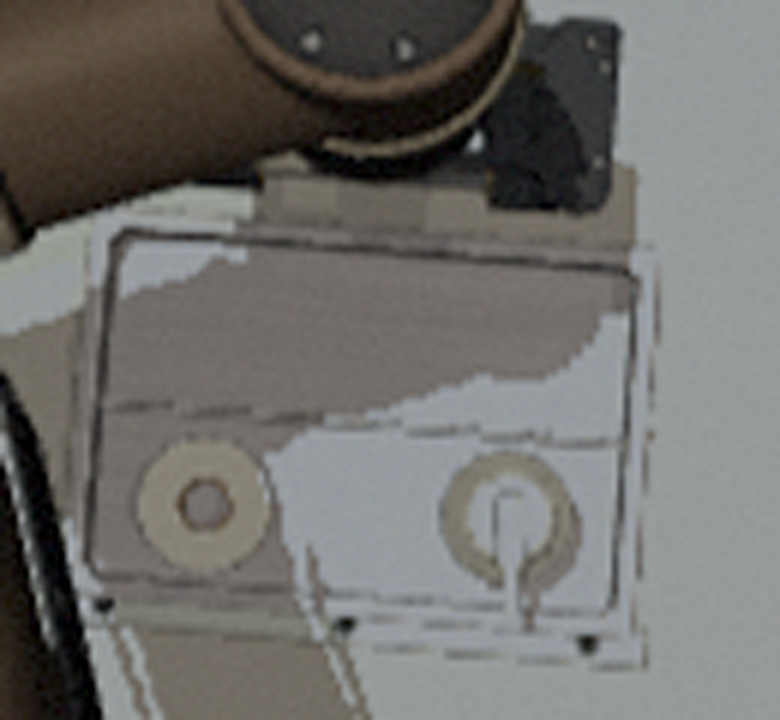

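View pics/forc5.png

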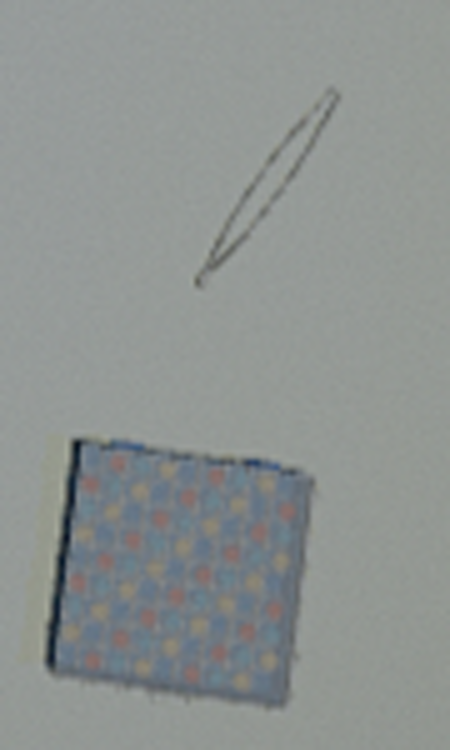

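View pics/sc5.png

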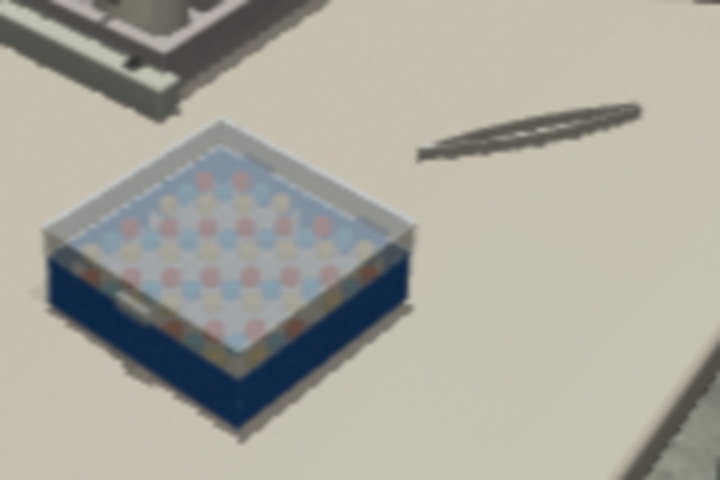

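Call:
step_arm(commands="-10 54 -10 0 0 0; -18 54 0 0 0 0; -18 54 0 0 0 0; -18 54 0 0 0 0; -18 54 0 0 0 0.18; 0 50 0 0 0 0.18; 0 0 0 0 0 0.18; 0 0 0 0 0 0", jaw=45)

```text
t: 10.85
eef_pos: [0.4761, -0.3291, 0.1981]
ee_rot: [3.141, 0.003, -0.622]
force: [-0.3, 0.2, -0.3]
width: 0.0451
```

Run:
```python
from h import *
p=grab_frame("scene"); q=grab_frame("top")
P=[back(p,unc(u,(220,220),4),.0045) for u in((640,110),(420,155))]
print("scene",P,(P[0]+P[1])/2,np.linalg.norm(P[0]-P[1]),np.arctan2(*(P[0]-P[1])[1::-1]))
P=[back(q,unc(u,(310,170),5),.0045) for u in((335,93),(200,282))]
print("top",(P[0]+P[1])/2,np.linalg.norm(P[0]-P[1]),np.arctan2(*(P[0]-P[1])[1::-1]))
togo(.467,-.333,.03,-.621)
save(q,"top6.png",(195,135,325,255),6)
```

```text
scene [array([ 0.52545261, -0.37261438,  0.0045    ]), array([ 0.40865644, -0.28852617,  0.0045    ])] [ 0.46705452 -0.33057028  0.0045    ] 0.1439172493397733 -0.6239947077164473
top [ 0.46531616 -0.33345972  0.0045    ] 0.1404505928837336 -0.6308122322657723
t 10.95 pos [ 0.4768 -0.3283  0.1987] rot [ 3.141e+00  2.000e-03 -6.170e-01] F [-0.6  0.2 -0.7] w 0.0452 q [-0.27  0.24 -0.28 -0.   -1.05  1.22]
shift mm [ -5.1   9.4 168.7] turn [0.    0.002 0.004]
```

View pics/top6.png

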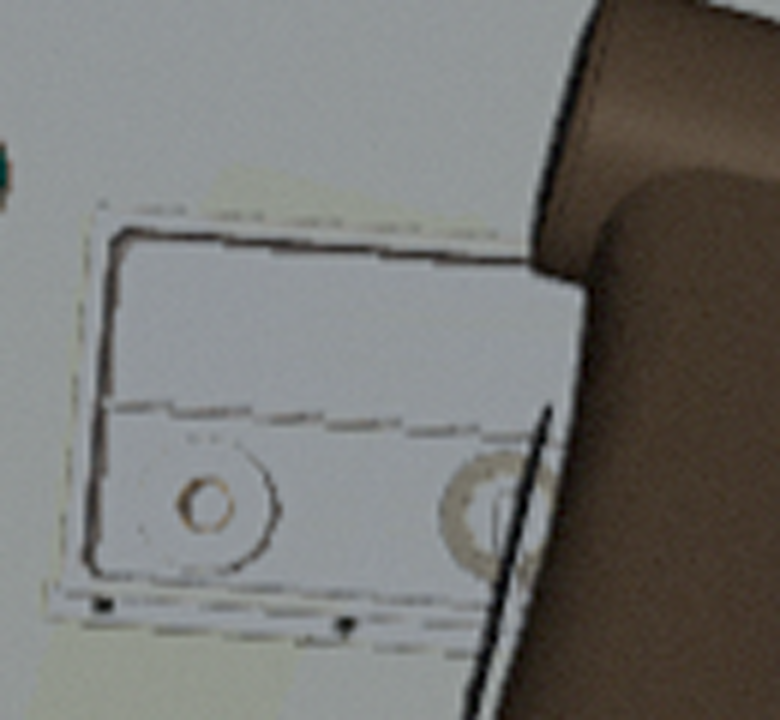

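Call:
step_arm(commands="-5 8 40 0 0 0; 0 0 40 0 0 0; 0 0 40 0 0 0; 0 0 20 0 0 0; 0 0 10 0 0 0; 0 0 0 0 0 0")

```text
t: 11.7
eef_pos: [0.4685, -0.3319, 0.0492]
ee_rot: [3.141, 0.001, -0.619]
force: [0.3, -0.4, 0.5]
width: 0.045
```

Run:
```python
from h import *
togo(.466,-.332,.0275,-.625)
p=grab_frame("scene"); save(p,"scene7.png",(280,150,430,290),5)
```

```text
t 11.7 pos [ 0.4685 -0.3319  0.0492] rot [ 3.141e+00  1.000e-03 -6.190e-01] F [ 0.3 -0.4  0.5] w 0.045 q [-0.28  0.4  -0.45  0.   -0.72  1.23]
shift mm [-1.9  1.6 21.7] turn [0.    0.001 0.006]
```

View pics/scene7.png

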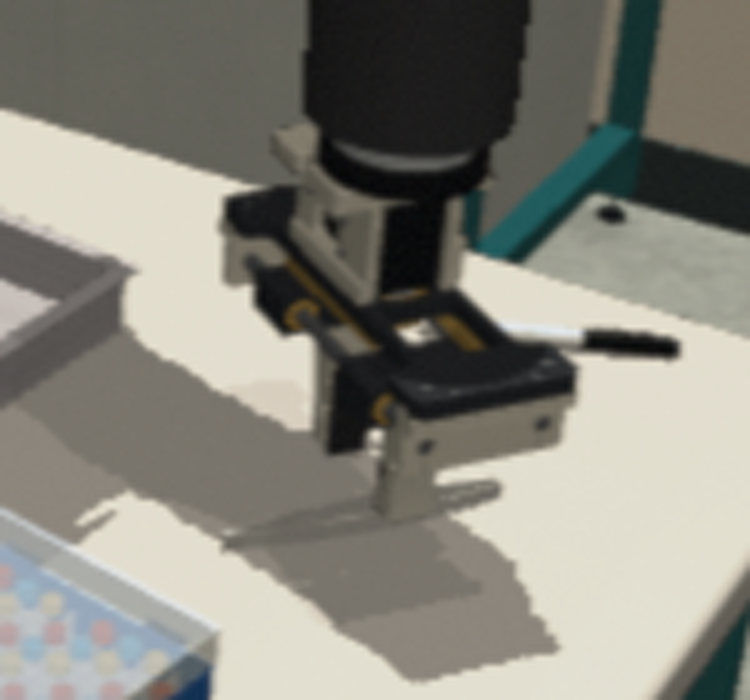

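The fingers straddle the forceps; in the crop the near finger's tip is at (400,510) and the forceps run from (225,540) to (500,490). Next I lower and close.

Call:
step_arm(commands="-2 2 10 0 0 0.005; 0 0 8 0 0 0; 0 0 3.5 0 0 0; 0 0 0 0 0 0")

```text
t: 12.25
eef_pos: [0.4654, -0.3328, 0.0278]
ee_rot: [3.141, 0.001, -0.627]
force: [-0.3, -1.2, 0.5]
width: 0.0453
```

Call:
step_arm(commands="0 0 0 0 0 0; 0 0 0 0 0 0; 0 0 0 0 0 0; 0 0 0 0 0 0; 0 0 0 0 0 0; 0 0 0 0 0 0", jaw=0, grip_force=15)

```text
t: 13.0
eef_pos: [0.4657, -0.3328, 0.0282]
ee_rot: [-3.142, -0.0, -0.627]
force: [1.5, 0.9, 1.4]
width: 0.0158
```

The jaws stopped at 15.8 mm, the waist width, so the forceps are held. Now I lift and check.

Call:
step_arm(commands="0 0 -10 0 0 0; 0 0 -25 0 0 0; 0 0 -40 0 0 0; 0 0 -50 0 0 0; 0 0 -50 0 0 0; 0 0 0 0 0 0")

```text
t: 13.75
eef_pos: [0.4676, -0.3338, 0.2083]
ee_rot: [-3.14, -0.009, -0.626]
force: [-0.6, -1.0, -0.9]
width: 0.0155
```

Run:
```python
from h import *
togo(.466,-.332,.0275,-.625)
p=grab_frame("scene"); save(p,"scene8.png",(250,90,430,260),4)
q=grab_frame("top"); save(q,"top8.png",(195,135,325,255),6)
```

```text
t 13.75 pos [ 0.4676 -0.3338  0.2083] rot [-3.14  -0.009 -0.626] F [-0.6 -1.  -0.9] w 0.0155 q [-0.28  0.22 -0.28  0.   -1.06  1.22]
shift mm [-3.900e+00 -1.000e-01  1.808e+02] turn [-0.002 -0.009 -0.001]
```

View pics/scene8.png

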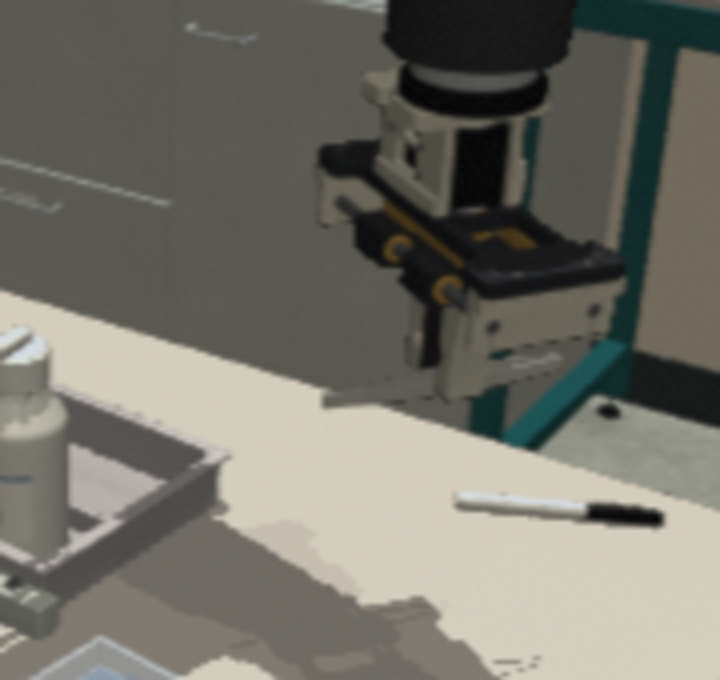

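View pics/top8.png

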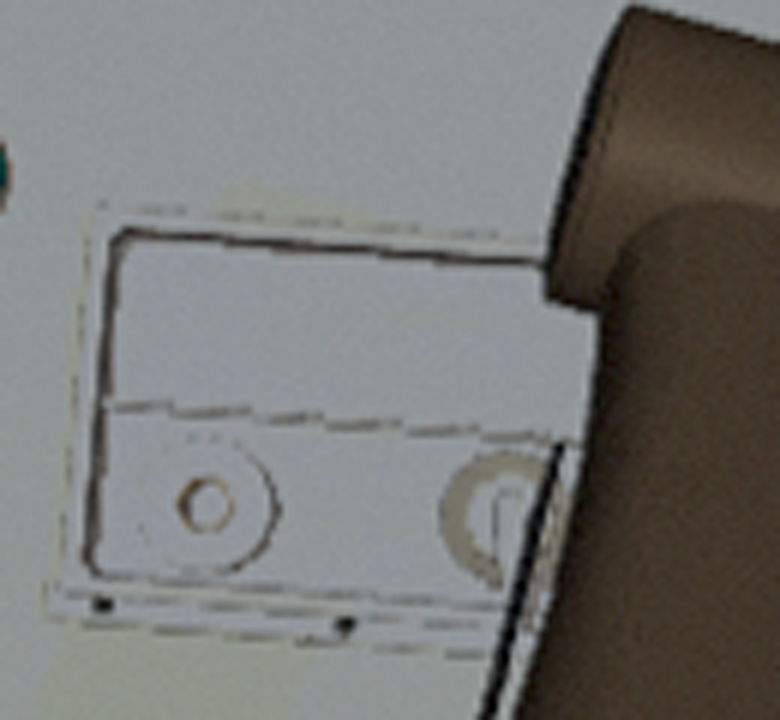

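Run:
```python
from h import *
q=np.load("top.npy",allow_pickle=True).item()
v,f=rect(q,unc([(100,202),(660,248),(632,637),(60,590)],(195,135),6),.04,.192,.282); print("tray",v,f)
b=np.array([.3725,.0005]);n=np.array([np.cos(.0807),-np.sin(.0807)]);l=np.array([-n[1],n[0]])
print("rel bar: normal",(v[:2]-b)@n,"(exp .100) lateral",(v[:2]-b)@l)
a=v[2]; 
for tx,ty in((.0437,.04),): 
  X=v[:2]+tx*np.array([np.cos(a),np.sin(a)])+ty*np.array([-np.sin(a),np.cos(a)]); print(X)
```

```text
tray [ 0.47354031 -0.00861996 -0.08766422] [-0.9 -0.1  0.7  0.   0.2  0.2 -0.  -0.1]
rel bar: normal 0.10144666199118979 (exp .100) lateral -0.0009451759460828973
[0.52057458 0.02740041]
```

Call:
step_arm(commands="-12 -24 -20 0 0 0; -24 -46 -20 0 0 0; -24 -46 -10 0 0 0; -24 -46 0 0 0 0; -24 -46 0 0 0 0; -24 -46 0 0 0 0; -24 -46 0 0 0 0; -12 -24 0 0 0 0")

```text
t: 14.85
eef_pos: [0.5189, 0.0303, 0.2516]
ee_rot: [3.139, 0.002, -0.625]
force: [0.8, -0.3, 0.1]
width: 0.0153
```

Call:
step_arm(commands="0 0 0 0 0 0.15; 0 0 0 0 0 0.175; 0 0 0 0 0 0.175; 0 0 0 0 0 0.175; 0 0 0 0 0 0.175; 0 0 0 0 0 0.175; 0 0 0 0 0 0; 0 0 0 0 0 0")

```text
t: 15.85
eef_pos: [0.5192, 0.0281, 0.2523]
ee_rot: [3.14, -0.001, -1.648]
force: [-0.6, 0.3, -0.1]
width: 0.0157
```

Run:
```python
from h import *
togo(.5209,.0278,.12,-1.653)
p=grab_frame("scene"); save(p,"scene9.png",(150,60,370,260),3.5)
q=grab_frame("top"); save(q,"top9.png",(195,135,325,255),6)
```

```text
t 15.85 pos [0.5192 0.0281 0.2523] rot [ 3.140e+00 -1.000e-03 -1.648e+00] F [-0.6  0.3 -0.1] w 0.0157 q [ 0.43  0.1  -0.32 -0.   -1.15 -0.51]
shift mm [ 1.000e-01 -1.800e+00  1.323e+02] turn [ 0.001 -0.001  0.005]
```

View pics/scene9.png

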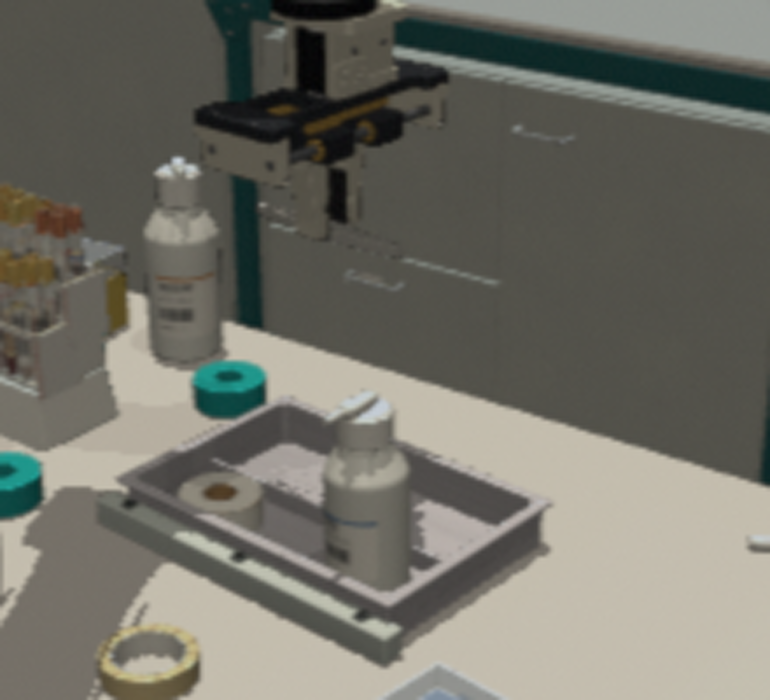

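View pics/top9.png

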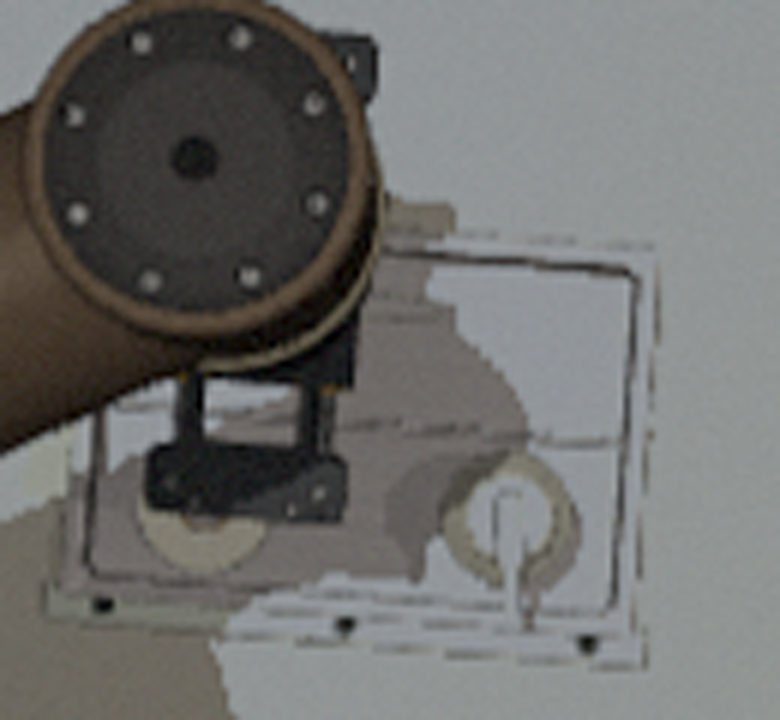

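The gripper is over the far compartment, clear of the bottle at (510,515) in the top crop. I go down part way.

Call:
step_arm(commands="0 -2 30 0 0 0.005; 0 0 40 0 0 0; 0 0 40 0 0 0; 0 0 30 0 0 0; 0 0 15 0 0 0; 0 0 10 0 0 0; 0 0 0 0 0 0")

```text
t: 16.82
eef_pos: [0.5217, 0.0281, 0.0881]
ee_rot: [3.142, -0.0, -1.656]
force: [0.2, -0.2, -1.1]
width: 0.0158
```

Run:
```python
from h import *
togo(.5209,.0278,.0335,-1.653)
p=grab_frame("scene"); save(p,"scene10.png",(170,120,330,260),5)
```

```text
t 16.82 pos [0.5217 0.0281 0.0881] rot [ 3.142 -0.    -1.656] F [ 0.2 -0.2 -1.1] w 0.0158 q [ 0.43  0.28 -0.53  0.   -0.76 -0.52]
shift mm [ 0.3  0.8 54.6] turn [ 0.    -0.    -0.003]
```

View pics/scene10.png

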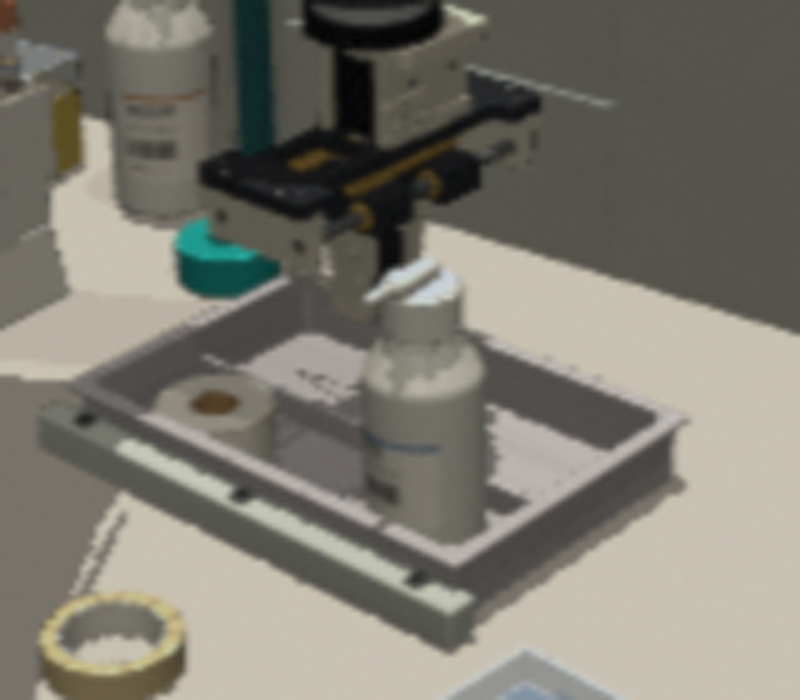

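Call:
step_arm(commands="0 0 15 0 0 0; 0 0 15 0 0 0; 0 0 10 0 0 0; 0 0 7 0 0 0; 0 0 4 0 0 0; 0 0 0 0 0 0")

```text
t: 17.62
eef_pos: [0.5215, 0.028, 0.0368]
ee_rot: [3.141, -0.0, -1.657]
force: [-0.5, 0.1, -0.2]
width: 0.0154
```

Call:
step_arm(commands="0 0 1.5 0 0 0; 0 0 0 0 0 0; 0 0 0 0 0 0")

```text
t: 18.0
eef_pos: [0.5216, 0.028, 0.0358]
ee_rot: [-3.141, 0.0, -1.657]
force: [-0.0, -0.3, 0.1]
width: 0.0159
```

Call:
step_arm(commands="0 0 1.5 0 0 0; 0 0 0 0 0 0; 0 0 0 0 0 0")

```text
t: 18.38
eef_pos: [0.5216, 0.028, 0.034]
ee_rot: [3.142, -0.0, -1.657]
force: [-0.9, 0.3, 0.0]
width: 0.0159
```

Call:
step_arm(commands="0 0 1 0 0 0; 0 0 0 0 0 0; 0 0 0 0 0 0")

```text
t: 18.75
eef_pos: [0.5216, 0.028, 0.0331]
ee_rot: [-3.142, 0.0, -1.657]
force: [-0.0, -0.3, -0.9]
width: 0.0158
```

Call:
step_arm(commands="0 0 1 0 0 0; 0 0 0 0 0 0; 0 0 0 0 0 0")

```text
t: 19.12
eef_pos: [0.5216, 0.028, 0.0322]
ee_rot: [-3.141, 0.0, -1.657]
force: [-0.3, -0.2, 3.4]
width: 0.0157
```

Contact came at 0.0322 m with 3.4 N, exactly the height expected with the forceps on the tray floor. I release gently.

Call:
step_arm(commands="0 0 0 0 0 0; 0 0 0 0 0 0; 0 0 0 0 0 0; 0 0 0 0 0 0", jaw=26)

```text
t: 19.62
eef_pos: [0.5216, 0.028, 0.032]
ee_rot: [3.142, 0.0, -1.657]
force: [0.3, -0.3, 0.2]
width: 0.026
```

Call:
step_arm(commands="0 0 -5 0 0 0; 0 0 -10 0 0 0; 0 0 -25 0 0 0; 0 0 -40 0 0 0; 0 0 -50 0 0 0; 0 0 -50 0 0 0; 0 0 -30 0 0 0; 0 0 0 0 0 0")

```text
t: 20.62
eef_pos: [0.5228, 0.0283, 0.2458]
ee_rot: [-3.136, 0.003, -1.656]
force: [0.5, 0.7, -0.3]
width: 0.0262
```

Call:
step_arm(commands="20 -40 -20 0 0 0; -45 -20 -20 0 0 0; -55 0 0 0 0 0; -55 0 0 0 0 0; -55 0 0 0 0 0; -55 0 0 0 0 0; 0 0 0 0 0 0; 0 0 0 0 0 0")

```text
t: 21.62
eef_pos: [0.6019, 0.2668, 0.2813]
ee_rot: [3.14, -0.001, -1.656]
force: [-0.4, -0.5, 0.4]
width: 0.0259
```

Run:
```python
from h import *
togo(.5209,.0278,.0335,-1.653)
p=grab_frame("scene"); save(p,"scene11.png",(170,140,330,260),5)
q=grab_frame("top"); save(q,"top11.png",(195,135,325,255),6); np.save("top11.npy",q,allow_pickle=True)
save(q,"topf.png",None,1.5);save(p,"scenef.png",None,1.5)
```

```text
t 21.62 pos [0.6019 0.2668 0.2813] rot [ 3.140e+00 -1.000e-03 -1.656e+00] F [-0.4 -0.5  0.4] w 0.0259 q [ 0.71  0.32  0.02 -0.   -1.27 -0.8 ]
shift mm [244.8  60.  248.1] turn [ 0.001 -0.001 -0.003]
```

View pics/scene11.png

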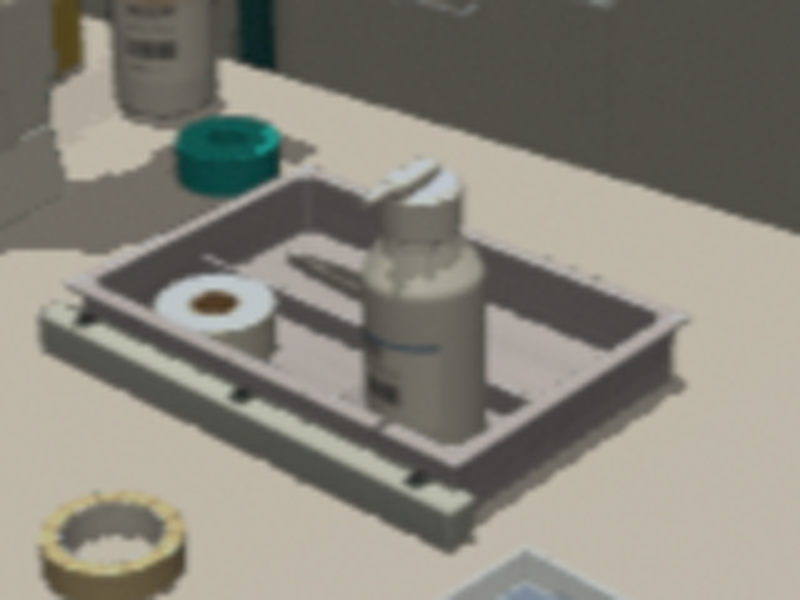

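View pics/top11.png

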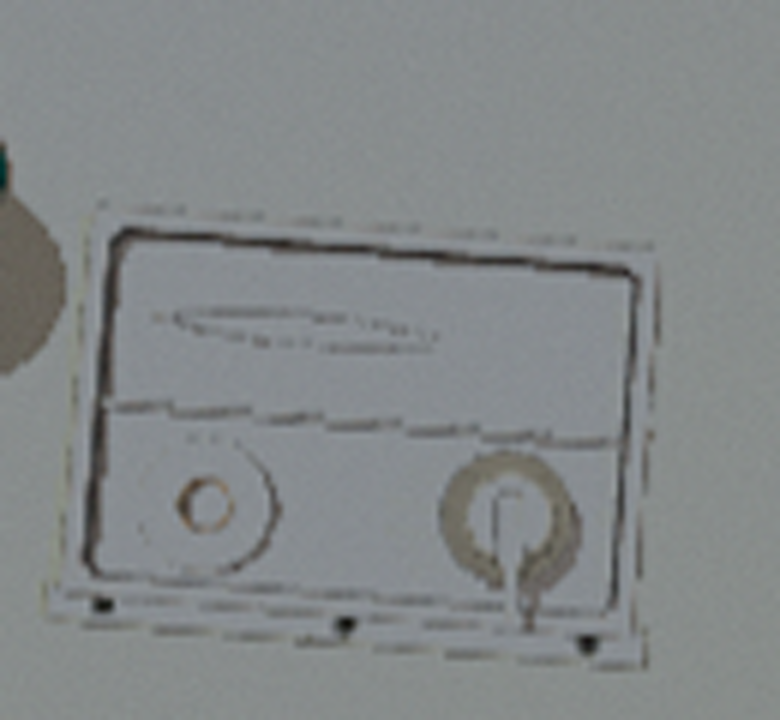

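View pics/topf.png

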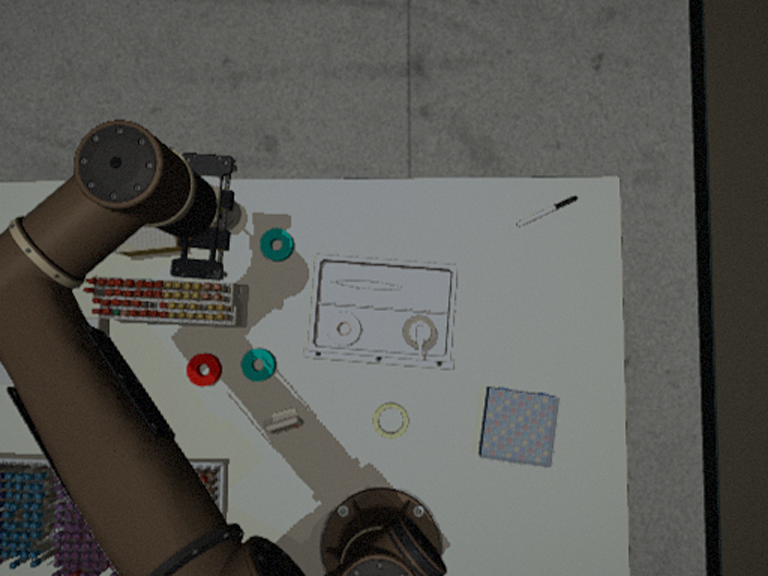

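Run:
```python
from h import *
q=np.load("top11.npy",allow_pickle=True).item()
v,f=rect(q,unc([(100,203),(659,249),(632,636),(62,590)],(195,135),6),.04,.192,.282); print("tray",v,f)
P=[back(q,unc(u,(195,135),6),.0085) for u in((160,317),(440,343))]
m=(P[0]+P[1])/2; a=v[2]; d=m[:2]-v[:2]; print("forceps in tray",d@[np.cos(a),np.sin(a)],d@[-np.sin(a),np.cos(a)],"yaw of axis",np.arctan2(*(P[0]-P[1])[1::-1])-np.pi/2, "len",np.linalg.norm(P[0]-P[1]))
s=get_state(); print(np.round(s["force"],1),np.abs(s["qd"]).max())
```

```text
tray [ 0.47342176 -0.00874157 -0.08609165] [-0.9 -0.1  0.8 -0.2  0.3  0.3 -0.3 -0. ]
forceps in tray 0.04316980650538133 0.0358292133240979 yaw of axis -0.09761907087706057 len 0.14183684001614505
[ 0.8 -0.1 -0.3] 0.006882963317600651
```

```bash
python3 -c "
from station import *
print(job_done())"
```

```text
the job is handed in; nothing more can be done
None
```

The tray is against the stop bar with the bottle still standing. The forceps lie in its empty far compartment. I handed the job in at about 21.7 s of the 64 s allowed.

- **Tray:** I hooked both fingertips behind the far rim and slid the tray until it stopped moving and the force climbed to 15 N. In the last pictures it is centred on the bar to about 1 mm and parallel within 0.005 rad.
- **Stop contact:** The pictures put the front wall 1.3 mm off the bar, and the arm's own position put it about 2 mm off. That is about the camera's 2 mm calibration error, and the tray did not shift visibly when I backed away, so I take it as touching.
- **Forceps:** I gripped them at the waist (the jaws stopped at 15.8 mm) and lowered them until they touched the tray floor at the expected height, with 3.4 N. I released them there. They lie in the middle of the far compartment's width, 36 mm left of the tray's centre to keep the gripper clear of the bottle. They are within about 0.012 rad of lengthwise.
- **Other things:** The marker, tall bottle, roll and look-alikes look untouched in the final pictures. The arm is clear of everything and reads no contact force.

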